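Take a divider out of the tote and pack the pump bottle in its place

ROBOT

A 6-joint arm with a two-finger parallel gripper is mounted at the origin on a cart in front of the work surface, level with it; the furniture and walls round the work are solid. World frame = base frame: x ahead of the robot, y to its left, z up, the work surface at z = 0. Lengths are in m, angles in rad, forces in N, time in s.
With the tool pointing down it reaches from about 0.375 to 0.975 m from the base axis. Payload 3.8 kg.
Tool frame: the origin (TCP) lies at the very end of the fingers, on their centre line; the grasp point (between the pads) lies bot.hold_point_z behind it (bot.hold_point_z is the distance from the TCP to the grasp point, in m); z points along the fingers, y is the line along which they close (so a half turn about z gives the same grasp; the last joint's range is limited). The gripper opens to 85 mm and grips with 20 to 120 N. Pads are 22 mm wide; open, the fingers measure 114 mm over their backs; the gripper's body (76 mm by 85 mm) begins 54 mm behind the grasp point. The pads swing forward as they close: fully open they stand 13 mm farther back than shut.
Start: joints at [1.095, 0.264, 1.604, -0, 1.274, -0.037], TCP at [0.287, 0.611, 0.231] pointing down, gripper open.
Joint ranges: [-2.63, 2.63], [-0.94, 2.18], [0.31, 2.57], [-1.31, 4.45], [0, 2.66], [-2.55, 2.55]. Speed limits (rad/s): [2.57, 2.57, 3.14, 3.14, 3.14, 3.14].

INTERFACE

Orientations are given as a rotation vector (axis times angle).
In Python, from workcell import bot, probe_bus, read_camera, camera_info gives the robot as it stands (bot), with the cameras as plain functions and the readings (probe_bus).
- The arm moves only by the tool send_path, called after "Call:" as a command line: name --argument value ..., lists and objects as JSON in quotes. Schema: {"type":"object","properties":{"plan":{"type":"array","items":{"type":"number"},"minItems":4,"maxItems":20},"aperture":{"type":"number"},"force":{"type":"number"},"only":{"type":"string"},"quiet":{"type":"boolean"},"lines":{"type":"string"}},"required":["plan"],"additionalProperties":false}. plan is one flat list of numbers that holds 1 to 5 rows one after another, with no inner brackets; each row has 4 numbers: dx, dy, dz in shares of the most that a row can go, 1 being 62.5 mm, then a turn about the tool's z in normalised numbers (1 is pi rad); each row shifts and turns the commanded pose from where the row before left it, along the tool's axes as they then stand; what a row does not reach is not made up. A row lasts 1/8 s, in which the tool goes at most 0.0625 m and 0.188 rad, less where a joint would pass 70% of its speed; a pose out of reach is approached as far as the arm can. aperture is the opening from 0.0 (shut) to 1.0 (fully open), set as the call begins (left out keeps the last). The fingers move at their own pace and stop on an object; force is the grip in N (left out, the last holds). Time passes only in rows, so rows that do not move let the fingers close. The tool returns the time, the measured TCP pose, the force, the opening and the grip force at its end. only (a regular expression) keeps the lines of the reply that match it, lines (a string "A,B") keeps lines A to B, and quiet returns only ok. Shift and turn numbers lie between -1 and 1, and a call with a number outside is refused. Input that does not fit is refused with a message, and nothing moves.
- probe_bus.read_state(): the state, without advancing time (a new reading comes with each control period).
- read_camera(name): name is "scene" or "top"; returns the picture (384x512x3 uint8, red, green, blue); there is no depth.
- camera_info(name): a dict with "intrinsics" (3x3 intrinsics, pixels), "extrinsics" (4x4, takes a point from camera to world coordinates). Camera axes: x right, y down, z forward; pixel columns grow to the right and rows downward; lengths in m; the calibration is good to about 2 mm. A picture is of the moment at which its call begins. camera_info takes no time and is no camera call.
- bot.finish_job(): hands the job in; it is judged then, once.
The state is a dict: "time": time; "q": joint angles; "joint_vel": joint speeds; "joint_torque": joint torques, N m; "tool_pos": TCP position; "tcp_rot": TCP orientation; "wrist_force": force on the tool from outside, world axes, zero at the start; "torque": the same for the moment, N m; "width": opening from 0.0 (shut) to 1.0 (fully open); "grip_force": force on a finger pad.
Only numpy, scipy, OpenCV 4.12 (cv2) and the standard library are available. Lean on these libraries where they do the work, as an engineer would, in place of code of your own. Each camera call takes 0.05 s, during which the arm holds its last target. There are 200 camera calls.

TASK

The pump bottle lying on the table has to be packed lying flat in the large row of the grey tote, but the cells there are too short for it. Draw the cross divider that stands between the two empty large cells straight up out of its slots, leaving the tote, the other dividers and the packed goods where they are, and put it right inside the red basket with the spare one. Then lay the bottle, without dropping it, flat on the tote's floor in the long cell this leaves.

Things in the scene. Friction and masses are not known exactly. Their poses are not given: they have to be found in the camera images.
- tote: Loose grey tote, 1.6 kg, 268 mm (its x) by 388 mm (its y) over the rim, 80 mm high; inside 240 x 360 mm, floor 4 mm thick. Origin: centre of underside, z up. One long divider (at tote x +40 mm) and two cross dividers (tote y +60, -60 mm) part it into three large cells (-x side, 151 x 113 mm) and three small ones (+x side). Ribs on the walls form 8 mm wide upright channels for the dividers.
- long_cell (a point): Point on the tote's inner floor (4 mm above the table), middle of the long cell that is left when the divider is out (the large cells at tote y about 0 and +117 mm, both empty): 231 mm free along the tote's y, 151 mm along its x. Axes as the tote's.
- divider: The cross divider to take out, at tote y = +60 mm between the empty large cells: white board 236 mm long (its x), 5 mm thick (its y), 70 mm high, 0.12 kg. Origin: middle of lower edge. Its 36 mm deep slots open downward; one straddles the long divider, and its ends stand in rib channels, 1.5 mm play to either side. Nothing locks it upward: free at 72 mm lift, clear of the tote's rim at 78 mm.
- divider_grip (a point): Point in the finger grip on top of the divider, 90 mm above its lower edge, at mid length. The grip is a tab 60 mm long (divider x), 10 mm thick (divider y), that rises from the board's top edge at 70 mm to 108 mm above the lower edge. Axes as the divider's.
- other_divider: The other cross divider, same shape, at tote y = -60 mm; it stays. Origin: middle of its lower edge.
- long_divider: The long divider, 356 mm along its y (the tote's y), 5 mm thick, 70 mm high, its slots open at the top, 0.16 kg; the cross dividers sit in them. It stays. Origin: middle of its lower edge.
- cream_pot: Flat round cream pot, 90 mm wide, 32 mm high, standing in the large cell at tote y = -117 mm; it stays. Origin: centre of its underside.
- cream_pot_small: Small round cream pot, 63 mm wide, 34 mm high, standing in one of the three small cells; it stays. Origin: centre of its underside.
- dropper_bottle: Dropper bottle with a black rubber top, 33 mm wide, 102 mm tall, standing in one of the three small cells; it stays. Origin: centre of its underside.
- small_carton: Small dark carton, 52 by 67 by 70 mm high, standing in one of the three small cells; it stays. Origin: centre of its underside.
- pump_bottle: Tan pump bottle lying flat on the table, 66 mm (its x) by 200 mm (its y) by 46 mm high over all, 0.24 to 0.45 kg. Origin: underside, middle of that 66 x 200 mm outline. The pump head is at its -y end. The flat body spans x = -33 to +21 mm, y = -52 to +100 mm, z = 0 to 46 mm.
- bottle_mid (a point): Centre of the bottle's 66 x 200 x 46 mm outline, 23 mm above its underside. Axes as the bottle's.
- bottle_grasp (a point): Point near the bottle's centre of mass, in the middle of its body's 54 mm width (bottle x) and 23 mm above its underside. Axes as the bottle's.
- basket: Red perforated basket, fixed at the robot's left, open on top, 139 mm high; inside 266 mm along its x and 380 mm along its y (its y runs about along the world's -x). Origin: centre of underside; things in it rest at table height. A spare divider of the same shape lies flat along its left wall (its +x side, away from the tote), covering up to 125 mm of the width.

How it is judged:
On the way:
1. the divider has been lifted clear of the tote and of the dividers beside it (z of divider in the frame of tote above 0.076 m), for 0.1 s.
At the end, for the whole second after the job is handed in: The divider rests released inside the red basket, long axis level within 0.35 rad, middle and grip under 125 mm; the bottle rests released and flat (0.12 rad, centre at most 30 mm above the tote's floor) in the long cell; tote level, long and other cross divider still seated (raised under 4 mm) (x of divider_grip in the frame of basket between -0.133 and 0.133 m and y of divider_grip in the frame of basket between -0.19 and 0.19 m and x of divider in the frame of basket between -0.133 and 0.133 m and height (world z) of each of divider_grip, divider below 0.125 m and linear speed of each of divider, pump_bottle below 0.02 m/s and x of bottle_mid in the frame of long_cell between -0.06 and 0.06 m and y of bottle_mid in the frame of long_cell between -0.03 and 0.03 m and z of bottle_mid in the frame of long_cell below 0.03 m and angle between the z axis of pump_bottle and the z axis of tote, either way round below 0.12 rad and z of each of long_divider, other_divider in the frame of tote below 0.008 m and angle between tote's own z axis and vertical below 0.03 rad and angle between divider's own x axis and vertical between 1.22 and 1.92 rad); the robot touches nothing.
It fails at once if the tote is dragged more than 30 mm or lifted (distance of tote from where it was at the start of the episode above 0.03 m or angle between tote's own z axis and vertical above 0.08 rad).
It fails at once if a divider that stays is pulled up more than 15 mm out of its seat (z of any of long_divider, other_divider in the frame of tote above 0.019 m).
It fails at once if a packed pot, dropper bottle or carton is tipped over or taken out of its cell (angle between any of cream_pot, cream_pot_small, dropper_bottle, small_carton's own z axis and vertical above 0.5 rad or distance of any of cream_pot, cream_pot_small, dropper_bottle, small_carton from where it was at the start of the episode above 0.08 m).
It fails at once if the bottle is dropped (linear speed of pump_bottle above 0.8 m/s and contact force between the fingers and pump_bottle below 0.1 N).
It also fails if it takes over 64 s, if anything falls off the work surface, if the arm or the gripper's body presses on something with over 40 N, if the wrist force passes 120 N, or if a joint passes its speed limit or range.

## Working session

There is one attempt and no reset: what is moved stays moved. The work goes in short steps, Python scripts to look and compute and a tool call to move; the robot and the scene stay as the last step left them, time stands still between calls to the robot, and variables do not carry over. Pictures are saved under pics/ and viewed, at most 15 in all, crops included, and the job is handed in when it is done.

```bash
ls; mkdir -p pics
```

Run:
```python
from workcell import bot, probe_bus, read_camera, camera_info
import cv2,numpy as np
np.set_printoptions(precision=4,suppress=True)
s=probe_bus.read_state();print({k:np.round(v,3) for k,v in s.items()},bot.hold_point_z)
for n in("scene","top"):
    im=read_camera(n);cv2.imwrite(f"pics/{n}0.png",im[...,::-1]);c=camera_info(n);print(n,c["intrinsics"],c["extrinsics"])
```

```text
pics
workcell.py
{'time': np.float64(0.0), 'q': array([ 1.095,  0.265,  1.605,  0.   ,  1.274, -0.037]), 'joint_vel': array([-0.001,  0.002,  0.001,  0.001, -0.002,  0.001]), 'joint_torque': array([  0.002, -51.51 , -36.732,   0.   ,   0.013,   0.   ]), 'tool_pos': array([0.286, 0.61 , 0.23 ]), 'tcp_rot': array([-0.684, -3.066,  0.003]), 'wrist_force': array([ 0.17 , -0.557, -0.115]), 'torque': array([0.037, 0.029, 0.008]), 'grip_force': np.float64(0.0), 'width': np.float64(1.0)} 0.0187
scene [[366.4526   0.     258.294 ]
 [  0.     366.4526 189.4068]
 [  0.       0.       1.    ]] [[ 0.8519 -0.3385  0.3996  0.0849]
 [-0.5233 -0.5794  0.6248 -0.7279]
 [ 0.02   -0.7414 -0.6708  0.8386]
 [ 0.      0.      0.      1.    ]]
top [[433.7763   0.     251.7698]
 [  0.     433.7763 194.5754]
 [  0.       0.       1.    ]] [[ 0.0097 -0.9812  0.1927  0.2386]
 [-0.9999 -0.0102 -0.0016 -0.0081]
 [ 0.0035 -0.1927 -0.9813  1.6092]
 [ 0.      0.      0.      1.    ]]
```

View pics/scene0.png

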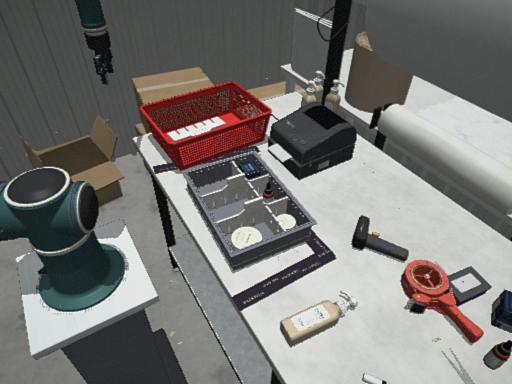

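View pics/top0.png

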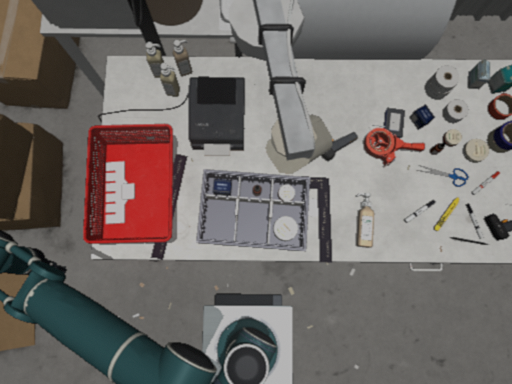

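The scene view shows the basket at (205,120), the tote at (250,205) and the bottle at (315,320). In the top view the tote covers columns 198–308 and rows 170–248. The divider to draw is at column ~236, the cream pot at (287,228) and the bottle at (366,222) with its pump head up (world +x). I'll enlarge these areas.

Run:
```python
import cv2
a=cv2.imread("pics/top0.png")[160:260,190:390];cv2.imwrite("pics/t1.png",cv2.resize(a,None,fx=4,fy=4,interpolation=cv2.INTER_CUBIC))
a=cv2.imread("pics/scene0.png")[140:350,170:370];cv2.imwrite("pics/s1.png",cv2.resize(a,(570,598),interpolation=cv2.INTER_CUBIC))
```

```text
(no output)
```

View pics/t1.png

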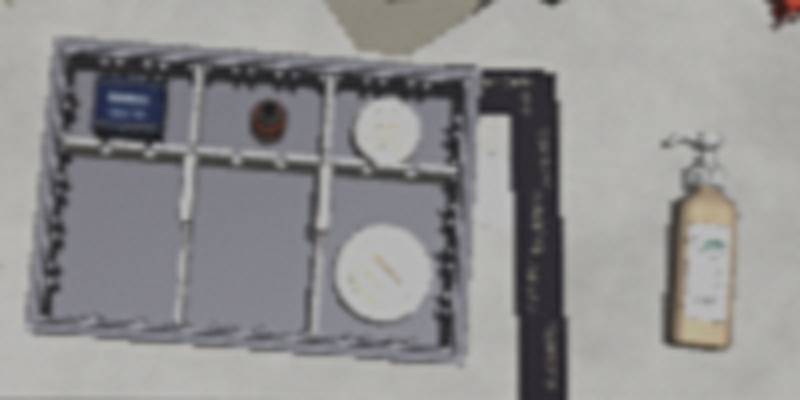

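View pics/s1.png

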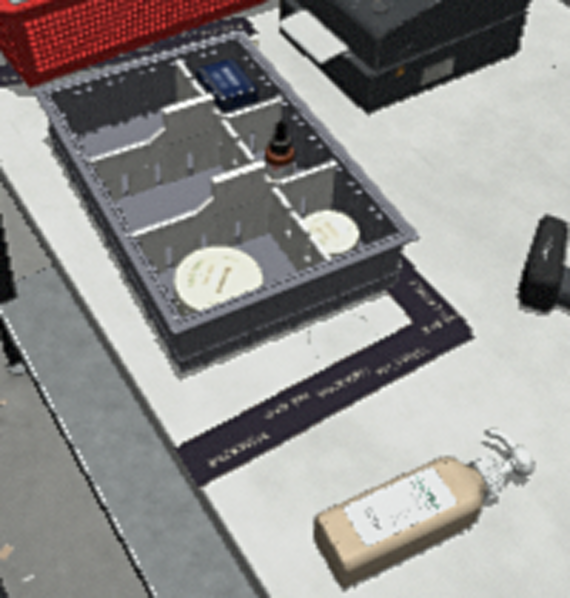

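Top crop: the tote rim corners are at about (60,38), (480,68), (462,362) and (28,332), and the target tab is at about x=188, y=150–220. In the scene crop its top edge runs from (163,108) to (213,95), and the bottle's label and tan body are clear in both views. Next I'll triangulate these.

Create h.py:
```python
import numpy as np,cv2
from workcell import bot, probe_bus, read_camera, camera_info
np.set_printoptions(precision=4,suppress=True)
def ray(n,p):
    c=camera_info(n);K=np.array(c["intrinsics"]);T=np.array(c["extrinsics"])
    d=T[:3,:3]@np.linalg.inv(K)@[p[0],p[1],1.];return T[:3,3],d/np.linalg.norm(d)
def plane(n,p,z):
    o,d=ray(n,p);return o+d*(z-o[2])/d[2]
def tri(a,b):   # a: top px, b: scene px
    o1,d1=ray("top",a);o2,d2=ray("scene",b)
    t=np.linalg.lstsq(np.c_[d1,-d2],o2-o1,rcond=None)[0]
    p,q=o1+t[0]*d1,o2+t[1]*d2;return (p+q)/2,np.linalg.norm(p-q)
tc=lambda u,v:(190+(u+.5)/4-.5,160+(v+.5)/4-.5)
sc=lambda u,v:(170+(u+.5)*200/570-.5,140+(v+.5)*210/598-.5)
def tan(im):
    h=cv2.cvtColor(im,cv2.COLOR_RGB2HSV);return cv2.inRange(h,(8,60,110),(25,200,255))
def big(m):
    return max(cv2.findContours(m,cv2.RETR_EXTERNAL,cv2.CHAIN_APPROX_NONE)[0],key=cv2.contourArea)
```

Run:
```python
from h import *
P=[plane("top",tc(*c),.08) for c in((60,38),(480,68),(462,362),(28,332))]
print("rim top",P,[np.linalg.norm(P[i]-P[i-1]) for i in range(4)],np.mean(P,0))
S=[tri(tc(*a),sc(*b)) for a,b in(((60,38),(240,38)),((480,68),(415,238)),((462,362),(178,330)),((28,332),(40,90)))]
print("rim tri",S)
T=cv2.cvtColor(cv2.imread("pics/top0.png"),4);S=cv2.cvtColor(cv2.imread("pics/scene0.png"),4)
for n,im,x0,y0,x1,y1 in(("top",T,345,180,385,255),("scene",S,270,280,350,350)):
    m=tan(im);k=np.zeros_like(m);k[y0:y1,x0:x1]=m[y0:y1,x0:x1];c=big(k)
    r=cv2.minAreaRect(c);b=cv2.boxPoints(r);print(n,r,b,[plane(n,q,.046) for q in b])
for a,b in(((692,226),(420,468)),((728,224),(460,497)),((727,318),(372,544)),((688,318),(342,505))):print("label",tri(tc(*a),sc(*b)))
for u in((663,142),(700,135),(706,140)):print("pump",plane("top",tc(*u),.03))
# tab: scene ends & ray onto z .108
for b in((163,108),(213,95)):print("tab",plane("scene",sc(*b),.108))
for b in((187,225),(190,148)):print("tabtop",plane("top",tc(*b),.108))
for b in((95,160),(160,125),(136,235),(213,180)):print("edge70/108",plane("scene",sc(*b),.07),plane("scene",sc(*b),.108))
```

Run:
```python
import cv2
T=cv2.imread("pics/top0.png")[165:225,225:285];S=cv2.imread("pics/scene0.png")[150:210,195:275]
import numpy as np
a=cv2.resize(T,(540,540),interpolation=0)[:, :390];b=cv2.resize(S,None,fx=5,fy=9,interpolation=0)
cv2.imwrite("pics/z2.png",np.hstack([a,b]))
```

```text
rim top [array([0.6314, 0.1616, 0.08  ]), array([ 0.6075, -0.2195,  0.08  ]), array([ 0.3425, -0.1995,  0.08  ]), array([0.3649, 0.1816, 0.08  ])] [np.float64(0.2672952567181103), np.float64(0.38194328109532094), np.float64(0.26574641975465535), np.float64(0.38177079036280714)] [ 0.4866 -0.019   0.08  ]
rim tri [(array([0.6341, 0.1638, 0.0648]), np.float64(0.002546836944503854)), (array([ 0.6072, -0.2195,  0.0738]), np.float64(0.003769281903799137)), (array([ 0.3449, -0.2007,  0.0772]), np.float64(0.0047523895723018865)), (array([0.3701, 0.1807, 0.0765]), np.float64(0.01019357809709999))]
top ((366.2241516113281, 211.1896514892578), (8.553685188293457, 13.204231262207031), 85.2363510131836) [[359.2897 207.4759]
 [372.4483 206.3793]
 [373.1586 214.9034]
 [360.     216.    ]] [array([ 0.5017, -0.404 ,  0.046 ]), array([ 0.5063, -0.4523,  0.046 ]), array([ 0.4748, -0.4535,  0.046 ]), array([ 0.4703, -0.4054,  0.046 ])]
scene ((308.6000061035156, 329.70001220703125), (3.5777084827423096, 15.652474403381348), 63.43495178222656) [[300.8 331.6]
 [314.8 324.6]
 [316.4 327.8]
 [302.4 334.8]] 
[... 200 characters left out ...]
.006735538003392099))
label (array([ 0.4737, -0.4486,  0.0468]), np.float64(0.003839440281859607))
label (array([ 0.3879, -0.4438,  0.046 ]), np.float64(0.002917188783643441))
label (array([ 0.3859, -0.4067,  0.0513]), np.float64(0.0004061496666616194))
pump [ 0.5507 -0.3952  0.03  ]
pump [ 0.5577 -0.4299  0.03  ]
pump [ 0.553  -0.4353  0.03  ]
tab [0.4651 0.0474 0.108 ]
tab [0.5226 0.0394 0.108 ]
tabtop [0.4571 0.0425 0.108 ]
tabtop [0.5256 0.041  0.108 ]
edge70/108 [0.3816 0.0482 0.07  ] [0.3669 0.0098 0.108 ]
edge70/108 [0.4682 0.0635 0.07  ] [0.4493 0.0244 0.108 ]
edge70/108 [ 0.37   -0.0716  0.07  ] [ 0.3559 -0.1041  0.108 ]
edge70/108 [ 0.4753 -0.0424  0.07  ] [ 0.456  -0.0763  0.108 ]
```

View pics/z2.png

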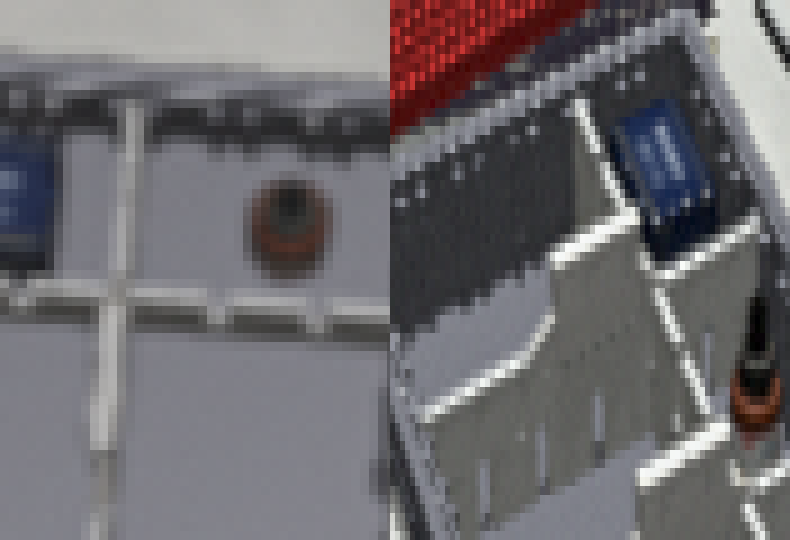

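Left half: the tab's near end is at top pixel ≈(236.6,214.4). Right half: the tab's top near corner is at scene pixel ≈(228,178). Tote yaw is about -0.065 with its centre at (0.487,-0.019). Now I'll measure the basket, the tab height and the bottle extents.

Run:
```python
from h import *
from scipy.spatial.transform import Rotation as R
print("tab near end",tri((236.6,214.4),(228,178.2)),"far end mid",plane("scene",(195+248/5,150+218/9),.112))
T=cv2.cvtColor(cv2.imread("pics/top0.png"),4)
h=cv2.cvtColor(T,cv2.COLOR_RGB2HSV);m=cv2.inRange(h,(0,120,60),(8,255,255))|cv2.inRange(h,(172,120,60),(180,255,255));m[:,185:]=0
m=cv2.morphologyEx(m,cv2.MORPH_CLOSE,np.ones((9,9)))
r=cv2.minAreaRect(cv2.convexHull(big(m)));b=cv2.boxPoints(r);Q=np.array([plane("top",q,.139) for q in b]);print("basket",r,b,Q,Q.mean(0),[np.linalg.norm(Q[i]-Q[i-1]) for i in range(4)])
Q=np.array([plane("top",q,.0) for q in((104,162),(134,162),(104,224),(134,224))]);print("spare",Q)
for n,p,z in(("base",(700,350),.008),("baseR",(733,346),.015),("baseL",(668,344),.01),("shR",(736,205),.035),("shL",(678,205),.03),("pump",(703,131),.03),("R",(735,280),.035),("L",(672,280),.01)):print(n,plane("top",tc(*p),z))
for a in((314,520),(347,582),(480,500),(537,462)):print("scene z.02",plane("scene",sc(*a),.02))
s=probe_bus.read_state();print(R.from_rotvec(s["tcp_rot"]).as_matrix(),s["tool_pos"])
```

```text
tab near end (array([0.4637, 0.0411, 0.1103]), np.float64(0.00363547920182191)) far end mid [0.5179 0.0299 0.112 ]
basket ((127.49999237060547, 183.5), (118.99998474121094, 88.99998474121094), 90.0) [[ 83. 124.]
 [172. 124.]
 [172. 243.]
 [ 83. 243.]] [[0.7774 0.5933 0.139 ]
 [0.7809 0.2765 0.139 ]
 [0.3579 0.2574 0.139 ]
 [0.3549 0.5575 0.139 ]] [0.5677 0.4212 0.139 ] [np.float64(0.4239848893106203), np.float64(0.3168815819294835), np.float64(0.42339333430879844), np.float64(0.30020962359259795)]
spare [[0.676  0.5569 0.    ]
 [0.6772 0.442  0.    ]
 [0.4372 0.5389 0.    ]
 [0.4383 0.4272 0.    ]]
base [ 0.3605 -0.4276  0.008 ]
baseR [ 0.3639 -0.4562  0.015 ]
baseL [ 0.3656 -0.3979  0.01  ]
shR [ 0.4915 -0.459   0.035 ]
shL [ 0.4917 -0.4069  0.03  ]
pump [ 0.5615 -0.4328  0.03  ]
R [ 0.4223 -0.455   0.035 ]
L [ 0.4246 -0.4038  0.01  ]
scene z.02 [ 0.3702 -0.393   0.02  ]
scene z.02 [ 0.3632 -0.4503  0.02  ]
scene z.02 [ 0.5017 -0.4508  0.02  ]
scene z.02 [ 0.5687 -0.4489  0.02  ]
[[-0.9053  0.4248 -0.0009]
 [ 0.4248  0.9053 -0.0018]
 [ 0.0001 -0.002  -1.    ]] [0.2865 0.6105 0.2301]
```

Checks pass: the tab top triangulates to 0.110 m (0.112 expected), the bottle is 201 mm long and 52 mm wide, and the rim is about 267×382 mm. The tab centre is about (0.493,0.041), the free basket strip is around (0.56,0.36), and the bottle grasp is about (0.440,-0.430). Moving over the tab now.

The rows are not in the units I measure in: shifts go in shares of 62.5 mm and turns go in shares of pi rad. I convert before sending: -0.055 m is -0.88, -0.024 m is -0.384, -0.187 rad is -0.0595.

Call:
send_path --plan '[0,0,0,-0.0595,0,0,0,-0.0595,-0.384,-0.88,0,0,-0.384,-0.88,0,0,-0.384,-0.88,0,0]' --aperture 1.0 --force 40

```text
time: 0.72
tool_pos: [0.348, 0.4399, 0.2306]
tcp_rot: [-0.1, -3.14, 0.002]
wrist_force: [0.6, 0.2, 0.5]
width: 0.999
grip_force: 0.0
```

Call:
send_path --plan '[-0.384,-0.88,0,0,-0.384,-0.88,0,0,-0.384,-0.88,0,0,-0.384,-0.88,0,0,-0.384,-0.88,0,0]'

```text
time: 1.35
tool_pos: [0.4499, 0.1577, 0.231]
tcp_rot: [0.101, 3.14, 0.0]
wrist_force: [1.1, 0.5, 0.0]
width: 0.998
grip_force: 0.0
```

Call:
send_path --plan '[-0.384,-0.88,0,0,-0.384,-0.88,0,0,0,0,0,0,0,0,0,0]'

```text
time: 1.85
tool_pos: [0.4902, 0.0467, 0.2308]
tcp_rot: [-0.104, -3.139, -0.001]
wrist_force: [0.1, 1.1, -0.0]
width: 1.003
grip_force: 0.0
```

In the tool's units: 0.04 m is 0.64, -0.006 m is -0.096.

Call:
send_path --plan '[-0.048,-0.096,0.64,0,0,0,0.64,0,0,0,0.64,0,0,0,0,0,0,0,0,0]'

```text
time: 2.48
tool_pos: [0.4939, 0.0416, 0.1125]
tcp_rot: [0.099, 3.139, 0.0]
wrist_force: [0.1, 0.9, -0.1]
width: 0.999
grip_force: 0.0
```

Run:
```python
from h import *
a=cv2.resize(read_camera("scene")[110:230,170:330],(640,480),interpolation=2)
cv2.imwrite("pics/g1.png",a[...,::-1])
```

```text
(no output)
```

View pics/g1.png

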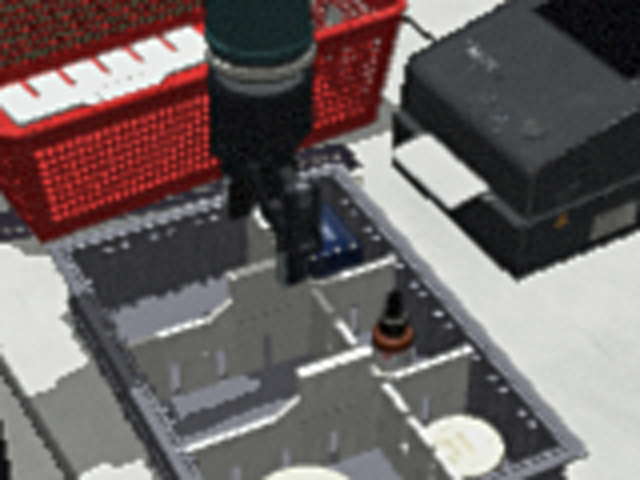

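The open fingers straddle the tab at about (255,270), one on each side. Descending and gripping.

In the tool's units: 0.02 m is 0.32, 0.018 m is 0.288.

Call:
send_path --plan '[0,0,0.32,0,0,0,0.288,0,0,0,0,0,0,0,0,0]'

```text
time: 3.02
tool_pos: [0.4938, 0.0405, 0.0739]
tcp_rot: [0.102, 3.139, 0.0]
wrist_force: [-0.6, -0.1, 0.3]
width: 0.999
grip_force: 0.0
```

Call:
send_path --plan '[0,0,0,0,0,0,0,0,0,0,0,0,0,0,0,0,0,0,0,0]' --aperture 0.0 --force 40

```text
time: 3.65
tool_pos: [0.4934, 0.0405, 0.0734]
tcp_rot: [0.102, 3.14, 0.0]
wrist_force: [0.5, 1.1, 0.5]
width: 0.109
grip_force: 41.2
```

Call:
send_path --plan '[0,0,0,0,0,0,0,0,0,0,0,0]'

```text
time: 4.03
tool_pos: [0.4934, 0.0405, 0.0734]
tcp_rot: [0.102, 3.14, 0.0]
wrist_force: [0.3, 1.1, 1.5]
width: 0.114
grip_force: 41.3
```

Gripped: an opening of 0.114 is about 9.7 mm, the tab's thickness, with low side force. Lifting straight up.

In the tool's units: -0.02 m is -0.32, -0.015 m is -0.24.

Call:
send_path --plan '[0,0,-0.16,0,0,0,-0.24,0,0,0,-0.32,0,0,0,-0.32,0,0,0,0,0]'

```text
time: 4.65
tool_pos: [0.4946, 0.0405, 0.1408]
tcp_rot: [0.102, 3.136, 0.0]
wrist_force: [0.4, 0.1, -0.7]
width: 0.108
grip_force: 40.9
```

Call:
send_path --plan '[0,0,-0.32,0,0,0,-0.48,0,0,0,-0.48,0,0,0,-0.48,0,0,0,0,0]'

```text
time: 5.28
tool_pos: [0.495, 0.0405, 0.2505]
tcp_rot: [0.102, 3.135, 0.0]
wrist_force: [0.8, -0.3, -3.0]
width: 0.112
grip_force: 40.9
```

Call:
send_path --plan '[0,0,-0.48,0,0,0,0,0,0,0,0,0]'

```text
time: 5.65
tool_pos: [0.4924, 0.0404, 0.2761]
tcp_rot: [-0.102, -3.137, 0.0]
wrist_force: [-0.2, 0.8, -2.0]
width: 0.11
grip_force: 40.9
```

Run:
```python
from h import *
a=cv2.resize(read_camera("scene")[60:230,150:350],(706,600),interpolation=2)
cv2.imwrite("pics/g2.png",a[...,::-1])
```

```text
(no output)
```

View pics/g2.png

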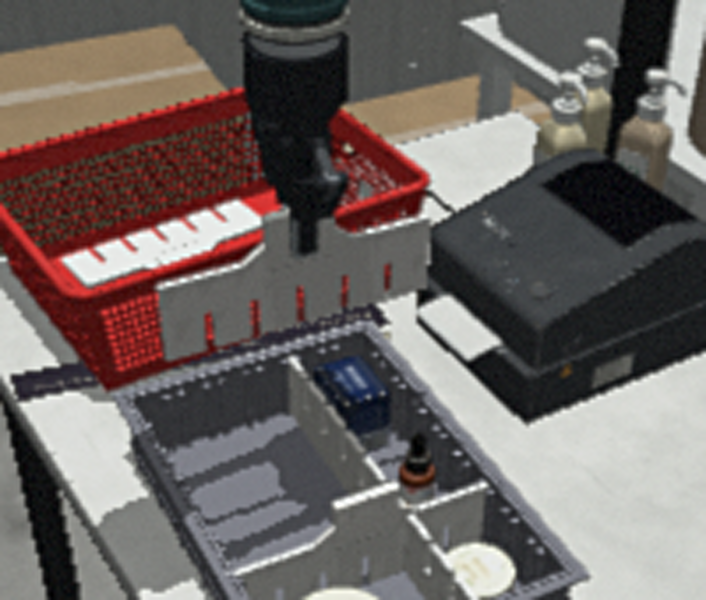

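The divider is fully out (lower edge around pixel row 350, level), and the tote and its goods are undisturbed. Carrying it over the free strip of the basket.

In the tool's units: 0.054 m is 0.864, -0.008 m is -0.128.

Call:
send_path --plan '[-0.128,0.864,0,0,-0.128,0.864,0,0,-0.128,0.864,0,0,-0.128,0.864,0,0,-0.128,0.864,0,0]'

```text
time: 6.32
tool_pos: [0.5502, 0.3087, 0.276]
tcp_rot: [-0.101, -3.138, 0.002]
wrist_force: [1.3, -0.6, -1.5]
width: 0.108
grip_force: 41.0
```

Call:
send_path --plan '[-0.112,0.864,0,0,0,0,0,-0.0414,0,0,0,0,0,0,0,0]'

```text
time: 6.82
tool_pos: [0.5607, 0.36, 0.277]
tcp_rot: [0.098, -3.138, 0.002]
wrist_force: [0.3, 0.1, -2.0]
width: 0.113
grip_force: 41.0
```

Run:
```python
from h import *
a=cv2.resize(read_camera("top")[110:260,70:250],(720,600),interpolation=2)
cv2.imwrite("pics/g3.png",a[...,::-1])
```

```text
(no output)
```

View pics/g3.png

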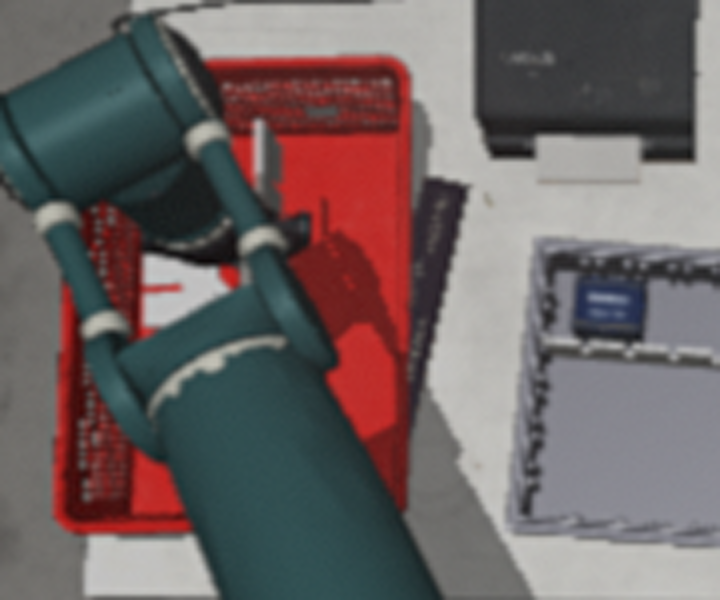

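The divider is over the free strip: its far end shows at (260,150), inside the right rim at u≈405 and right of the spare. Lowering.

In the tool's units: 0.05 m is 0.8, 0.04 m is 0.64.

Call:
send_path --plan '[0,0,0.64,0,0,0,0.8,0,0,0,0.8,0,0,0,0.64,0,0,0,0,0]'

```text
time: 7.5
tool_pos: [0.558, 0.358, 0.0938]
tcp_rot: [0.099, -3.132, 0.007]
wrist_force: [-0.3, -0.3, -1.4]
width: 0.112
grip_force: 40.9
```

Call:
send_path --plan '[0,0,0.16,0,0,0,0.16,0,0,0,0.064,0,0,0,0,0,0,0,0,0]'

```text
time: 8.12
tool_pos: [0.5614, 0.361, 0.0748]
tcp_rot: [-0.102, 3.139, 0.001]
wrist_force: [-0.4, -0.0, -1.3]
width: 0.112
grip_force: 41.0
```

In the tool's units: 0.004 m is 0.064.

Call:
send_path --plan '[0,0,0.064,0,0,0,0,0,0,0,0,0]'

```text
time: 8.5
tool_pos: [0.5611, 0.3607, 0.0702]
tcp_rot: [0.102, -3.14, 0.0]
wrist_force: [1.6, 0.7, -2.9]
width: 0.113
grip_force: 41.0
```

Call:
send_path --plan '[0,0,0,0,0,0,0,0,0,0,0,0,0,0,0,0,0,0,0,0]' --aperture 1.0

```text
time: 9.12
tool_pos: [0.5612, 0.3608, 0.0703]
tcp_rot: [-0.102, 3.14, 0.0]
wrist_force: [-0.5, -0.3, -0.4]
width: 1.001
grip_force: 0.0
```

Call:
send_path --plan '[0,0,-0.48,0,0,0,-0.8,0,0,0,-0.96,0,0,0,-0.96,0,0,0,0,0]'

```text
time: 9.75
tool_pos: [0.5645, 0.3627, 0.2788]
tcp_rot: [-0.102, 3.128, 0.01]
wrist_force: [1.4, -0.0, 0.6]
width: 0.996
grip_force: 0.0
```

In the tool's units: -0.057 m is -0.912, 0.005 m is 0.08, 0.125 rad is 0.0398.

Call:
send_path --plan '[0,0,0,0.0398,0.08,-0.912,0,0,0.08,-0.912,0,0,0.08,-0.912,0,0,0.08,-0.912,0,0]'

```text
time: 10.38
tool_pos: [0.5265, 0.1326, 0.2689]
tcp_rot: [-0.093, -3.139, 0.001]
wrist_force: [0.3, 0.3, -0.6]
width: 0.999
grip_force: 0.0
```

Call:
send_path --plan '[0.08,-0.912,0,0,0.08,-0.912,0,0,0.08,-0.912,0,0,0.08,-0.912,0,0,0.08,-0.912,0,0]'

```text
time: 11.0
tool_pos: [0.4844, -0.1502, 0.2692]
tcp_rot: [-0.094, -3.139, -0.001]
wrist_force: [0.7, -0.3, 0.0]
width: 0.998
grip_force: 0.0
```

Call:
send_path --plan '[0.096,-0.912,0,0,0.096,-0.912,0,0,0.096,-0.912,0,0,0.096,-0.912,0,0,0.096,-0.912,0,0]'

```text
time: 11.62
tool_pos: [0.4376, -0.4327, 0.2689]
tcp_rot: [-0.094, -3.139, -0.002]
wrist_force: [0.1, -0.1, 0.5]
width: 0.995
grip_force: 0.0
```

Call:
send_path --plan '[0,0,0,0,0,0,0,0]'

```text
time: 11.88
tool_pos: [0.4381, -0.4307, 0.2689]
tcp_rot: [-0.095, -3.139, -0.004]
wrist_force: [0.7, 0.2, -0.6]
width: 1.002
grip_force: 0.0
```

Run:
```python
from h import *
print(probe_bus.read_state()["q"])
a=read_camera("top")[115:255,70:250];b=read_camera("scene")[70:200,120:300]
cv2.imwrite("pics/g4.png",np.hstack([cv2.resize(a,(400,311),interpolation=2),cv2.resize(b,(400,311),interpolation=2)])[...,::-1])
```

```text
[-0.8178  0.1309  1.6925  0.0006  1.3209 -2.3281]
```

View pics/g4.png

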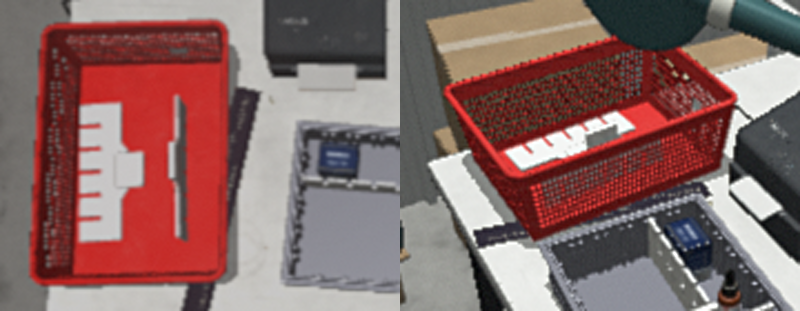

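Both views show the divider standing released on edge in the free half of the basket (left picture, x≈178), with the spare flat beside it at left. Now down onto the bottle.

In the tool's units: 0.05 m is 0.8, -0.002 m is -0.032.

Call:
send_path --plan '[-0.032,0,0.8,0,0,0,0.8,0,0,0,0.8,0,0,0,0.64,0,0,0,0,0]'

```text
time: 12.6
tool_pos: [0.4386, -0.4273, 0.0764]
tcp_rot: [-0.091, -3.134, -0.01]
wrist_force: [-0.1, 0.6, 0.5]
width: 0.999
grip_force: 0.0
```

Call:
send_path --plan '[0,0,0.48,0,0,0,0.4,0,0,0,0.24,0,0,0,0,0,0,0,0,0]'

```text
time: 13.22
tool_pos: [0.4416, -0.4323, 0.012]
tcp_rot: [0.093, 3.138, -0.003]
wrist_force: [-0.1, 0.4, 0.3]
width: 1.0
grip_force: 0.0
```

Run:
```python
from h import *
a=cv2.resize(read_camera("scene")[250:360,250:390],(700,550),interpolation=2)
cv2.imwrite("pics/g5.png",a[...,::-1])
```

```text
(no output)
```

View pics/g5.png

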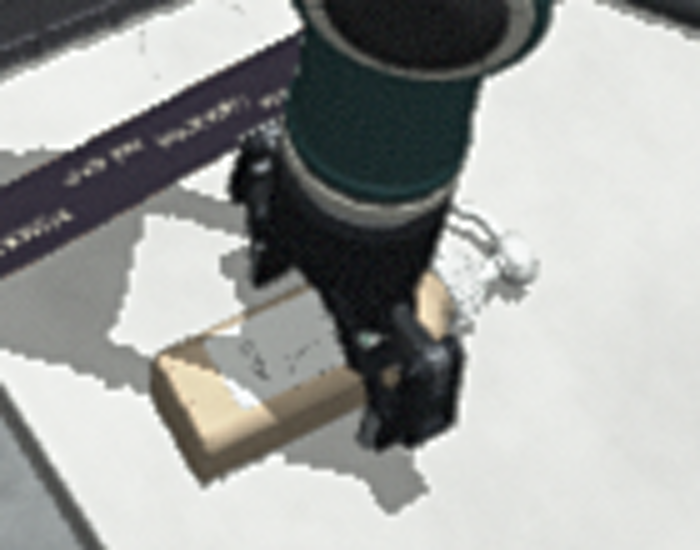

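The fingers straddle the body, one on each side (pixels (270,260) and (410,400)). Lowering a little more and gripping.

In the tool's units: 0.008 m is 0.128.

Call:
send_path --plan '[0,0,0.128,0,0,0,0,0,0,0,0,0]'

```text
time: 13.65
tool_pos: [0.4404, -0.4314, 0.0021]
tcp_rot: [-0.094, -3.14, -0.0]
wrist_force: [0.4, 0.2, -0.0]
width: 1.0
grip_force: 0.0
```

Call:
send_path --plan '[0,0,0,0,0,0,0,0,0,0,0,0,0,0,0,0,0,0,0,0]' --aperture 0.0 --force 50

```text
time: 14.28
tool_pos: [0.4409, -0.4316, 0.0027]
tcp_rot: [0.094, 3.14, -0.001]
wrist_force: [0.1, 0.4, 3.0]
width: 0.624
grip_force: 53.2
```

Call:
send_path --plan '[0,0,0,0,0,0,0,0]'

```text
time: 14.52
tool_pos: [0.4409, -0.4316, 0.0027]
tcp_rot: [0.094, 3.14, -0.001]
wrist_force: [1.0, 0.8, 5.6]
width: 0.624
grip_force: 53.4
```

Call:
send_path --plan '[0,0,-0.16,0,0,0,-0.32,0,0,0,-0.48,0,0,0,0,0,0,0,0,0]'

```text
time: 15.15
tool_pos: [0.4403, -0.4312, 0.0621]
tcp_rot: [-0.094, -3.14, -0.0]
wrist_force: [0.2, -0.2, -3.5]
width: 0.625
grip_force: 52.9
```

The opening is about 53 mm, which matches the body width, and the load shows at the wrist. Lifting further and turning a quarter turn (the rows below total 1.576 rad).

In the tool's units: -0.05 m is -0.8, -0.04 m is -0.64, 0.164 rad is 0.0522.

Call:
send_path --plan '[0,0,-0.64,0,0,0,-0.8,0,0,0,-0.8,0,0,0,0,0.0318,0,0,0,0.0522]'

```text
time: 15.78
tool_pos: [0.4402, -0.4311, 0.2016]
tcp_rot: [-0.514, -3.098, -0.001]
wrist_force: [0.4, 0.2, -3.8]
width: 0.621
grip_force: 53.8
```

Call:
send_path --plan '[0,0,0,0.0522,0,0,0,0.0522,0,0,0,0.0522,0,0,0,0.0522,0,0,0,0.0522]'

```text
time: 16.4
tool_pos: [0.4396, -0.4305, 0.1999]
tcp_rot: [-1.705, -2.634, -0.001]
wrist_force: [0.4, -1.0, -3.2]
width: 0.62
grip_force: 53.8
```

Call:
send_path --plan '[0,0,0,0.0522,0,0,0,0.0522,0,0,0,0.0522,0,0,0,0,0,0,0,0]'

```text
time: 17.02
tool_pos: [0.4401, -0.431, 0.2011]
tcp_rot: [-2.288, -2.15, 0.0]
wrist_force: [-0.9, 1.1, -2.9]
width: 0.619
grip_force: 53.9
```

Run:
```python
from h import *
from scipy.spatial.transform import Rotation as R
s=probe_bus.read_state();M=R.from_rotvec(s["tcp_rot"]).as_matrix();print(M,s["torque"],s["q"])
print("tote yaw wanted x axis",M[:2,1]); print(M.T@(np.array([.4457,.0629,.2])-s["tool_pos"]))
a=cv2.resize(read_camera("scene")[180:350,220:420],(706,600),interpolation=2)
cv2.imwrite("pics/g6.png",a[...,::-1])
```

```text
[[ 0.0623  0.9981 -0.0014]
 [ 0.9981 -0.0623  0.0014]
 [ 0.0013 -0.0015 -1.    ]] [ 0.0718  0.0198 -0.0342] [-0.8153  0.1753  1.7677 -0.      1.2006 -0.753 ]
tote yaw wanted x axis [ 0.9981 -0.0623]
[ 0.4933 -0.0252  0.0018]
```

View pics/g6.png

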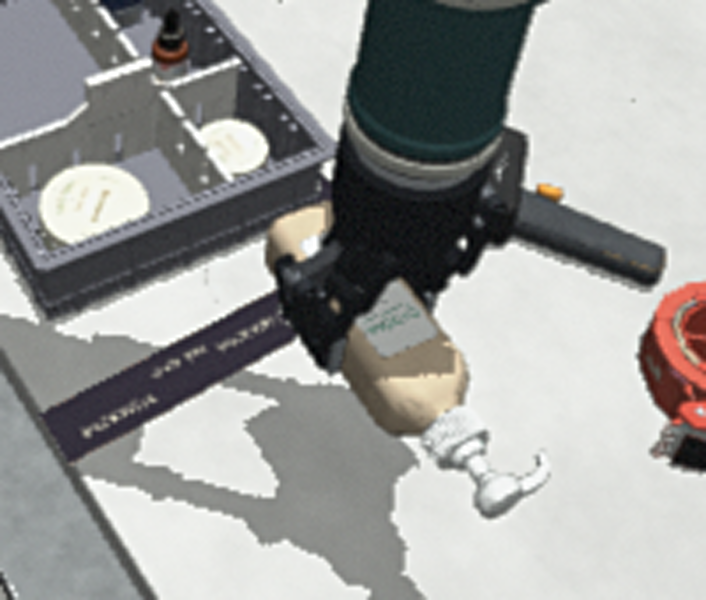

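The bottle is held level with its pump toward -y and spout toward +x. Carrying it over the long cell.

In the tool's units: 0.056 m is 0.896, 0.04 m is 0.64.

Call:
send_path --plan '[0.64,-0.048,0,0,0.896,-0.048,0,0,0.896,-0.048,0,0,0.896,-0.048,0,0,0.896,-0.048,0,0]'

```text
time: 17.7
tool_pos: [0.4426, -0.1654, 0.2024]
tcp_rot: [2.291, 2.149, 0.001]
wrist_force: [1.1, 0.0, -2.7]
width: 0.622
grip_force: 53.9
```

Call:
send_path --plan '[0.896,-0.048,0,0,0.896,-0.048,0,0,0.896,-0.032,0,0,0.64,-0.032,0,0,0.336,0,0,0]'

```text
time: 18.32
tool_pos: [0.4473, 0.0642, 0.2025]
tcp_rot: [2.288, 2.153, 0.001]
wrist_force: [0.3, -0.2, -2.8]
width: 0.617
grip_force: 53.9
```

Call:
send_path --plan '[0,0,0,0,0,0,0,0,0,0,0,0]'

```text
time: 18.7
tool_pos: [0.4476, 0.0612, 0.2023]
tcp_rot: [2.293, 2.147, -0.0]
wrist_force: [-0.4, -0.2, -3.5]
width: 0.62
grip_force: 53.9
```

Run:
```python
from h import *
from scipy.spatial.transform import Rotation as R
s=probe_bus.read_state();M=R.from_rotvec(s["tcp_rot"]).as_matrix()
print(M[:2,1],M.T@(np.array([.4457,.0629,.2])-s["tool_pos"]))
a=read_camera("scene")[90:230,170:330];b=read_camera("top")[150:265,185:325]
cv2.imwrite("pics/g7.png",np.hstack([cv2.resize(a,(400,350),interpolation=2),cv2.resize(b,(400,350),interpolation=2)])[...,::-1])
```

```text
[ 0.9978 -0.0659] [ 0.0015 -0.002   0.0023]
```

View pics/g7.png

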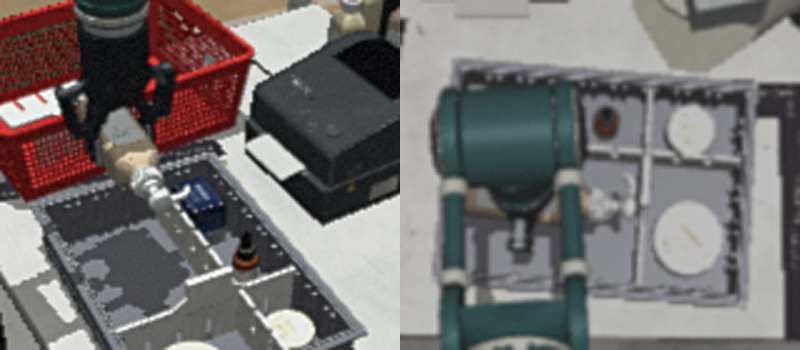

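The bottle hangs over the long cell. In the top view the pump tip is at about (632,205), just left of the other divider at u≈645. I'll check that gap by ray before lowering.

Run:
```python
from h import *
k=400/140;f=lambda u,v:(185+(u-400+.5)/k-.5,150+(v+.5)*115/350-.5)
print("tip",[plane("top",f(634,v),.223) for v in(205,)])
print("other board, top edge",[plane("top",f(u,v),.074) for u,v in((638,275),(646,120))],"board @tab",plane("top",f(642,200),.112))
g=lambda u,v:(170+(u+.5)*.4-.5,90+(v+.5)*.4-.5)
print("scene pump tip",plane("scene",g(162,205),.223))
```

```text
tip [array([ 0.4376, -0.0588,  0.223 ])]
other board, top edge [array([ 0.3771, -0.0694,  0.074 ]), array([ 0.5611, -0.0791,  0.074 ])] board @tab [ 0.4595 -0.0726  0.112 ]
scene pump tip [ 0.4339 -0.0634  0.223 ]
```

The measured gap to the other divider is about 10 mm, and about 16 mm to the far wall. I'll shift 4 mm toward +y and lower.

In the tool's units: 0.04 m is 0.64, 0.004 m is 0.064.

Call:
send_path --plan '[0.064,-0.032,0.48,0,0,0,0.64,0,0,0,0.48,0,0,0,0,0,0,0,0,0]'

```text
time: 19.42
tool_pos: [0.447, 0.066, 0.1034]
tcp_rot: [2.292, 2.147, 0.002]
wrist_force: [-0.0, -0.7, -2.9]
width: 0.622
grip_force: 53.9
```

Call:
send_path --plan '[0,0,0.32,0,0,0,0.32,0,0,0,0.32,0,0,0,0.32,0,0,0,0,0]'

```text
time: 20.05
tool_pos: [0.4462, 0.0662, 0.0227]
tcp_rot: [-2.293, -2.148, 0.0]
wrist_force: [-0.1, 0.3, -3.1]
width: 0.619
grip_force: 53.9
```

Call:
send_path --plan '[0,0,0.064,0,0,0,0.064,0,0,0,0,0,0,0,0,0]'

```text
time: 20.55
tool_pos: [0.4461, 0.0663, 0.0145]
tcp_rot: [2.292, 2.148, 0.001]
wrist_force: [0.8, 0.5, -2.3]
width: 0.616
grip_force: 53.9
```

In the tool's units: 0.003 m is 0.048.

Call:
send_path --plan '[0,0,0.048,0,0,0,0.048,0,0,0,0,0,0,0,0,0]'

```text
time: 21.05
tool_pos: [0.4459, 0.0662, 0.0082]
tcp_rot: [-2.292, -2.148, 0.0]
wrist_force: [0.5, -0.0, -3.3]
width: 0.623
grip_force: 53.9
```

Call:
send_path --plan '[0,0,0.024,0,0,0,0,0,0,0,0,0]'

```text
time: 21.42
tool_pos: [0.4459, 0.0662, 0.0068]
tcp_rot: [-2.292, -2.148, 0.0]
wrist_force: [-0.3, 0.6, -2.0]
width: 0.623
grip_force: 54.1
```

The load is easing off at contact height. One more millimetre, then release and rise.

The rows are not in the units I measure in: shifts go in shares of 62.5 mm and turns go in shares of pi rad. I convert before sending: 0.001 m is 0.016.

Call:
send_path --plan '[0,0,0.016,0,0,0,0,0,0,0,0,0]'

```text
time: 21.8
tool_pos: [0.446, 0.0663, 0.0067]
tcp_rot: [-2.292, -2.148, 0.0]
wrist_force: [-4.1, -0.1, 6.2]
width: 0.624
grip_force: 55.0
```

Call:
send_path --plan '[0,0,0,0,0,0,0,0,0,0,0,0,0,0,0,0]' --aperture 0.95

```text
time: 22.3
tool_pos: [0.4507, 0.0666, 0.0078]
tcp_rot: [2.289, 2.144, 0.011]
wrist_force: [6.5, 0.0, 0.1]
width: 0.952
grip_force: 0.0
```

Call:
send_path --plan '[0,0,-0.32,0,0,0,-0.48,0,0,0,-0.8,0,0,0,-0.96,0,0,0,-0.96,0]'

```text
time: 22.92
tool_pos: [0.4459, 0.0662, 0.2278]
tcp_rot: [2.292, 2.148, 0.001]
wrist_force: [1.0, 1.0, -0.9]
width: 0.952
grip_force: 0.0
```

Call:
send_path --plan '[0.64,-0.64,0,0,0.64,-0.64,0,0,0.64,-0.64,0,0,0.64,-0.64,0,0,0.64,-0.64,0,0]'

```text
time: 23.55
tool_pos: [0.2583, 0.2802, 0.2264]
tcp_rot: [-2.293, -2.148, -0.004]
wrist_force: [1.4, 0.8, -0.1]
width: 0.952
grip_force: 0.0
```

Call:
send_path --plan '[0,0,0,0,0,0,0,0]'

```text
time: 23.8
tool_pos: [0.2594, 0.2789, 0.2259]
tcp_rot: [2.29, 2.15, 0.001]
wrist_force: [0.5, -0.2, 0.6]
width: 0.955
grip_force: 0.0
```

Run:
```python
from h import *
a=read_camera("scene")[90:230,130:330];b=read_camera("top")[115:265,75:325]
cv2.imwrite("pics/g8.png",np.hstack([cv2.resize(a,(330,231),interpolation=2),cv2.resize(b,(385,231),interpolation=2)])[...,::-1])
h=cv2.cvtColor(read_camera("top"),cv2.COLOR_RGB2HSV);m=cv2.inRange(h,(8,60,110),(25,200,255));m[:165]=0;m[250:]=0;m[:,:195]=0;m[:,275:]=0
p=cv2.findNonZero(cv2.morphologyEx(m,cv2.MORPH_OPEN,np.ones((2,2))));r=cv2.minAreaRect(p);print(r,[plane("top",q,.05) for q in cv2.boxPoints(r)])
```

```text
((230.27157592773438, 223.6979522705078), (37.97467803955078, 13.180704116821289), 4.085616588592529) [array([0.4171, 0.1357, 0.05  ]), array([0.465 , 0.1336, 0.05  ]), array([ 0.4565, -0.0039,  0.05  ]), array([ 0.4087, -0.001 ,  0.05  ])]
```

View pics/g8.png

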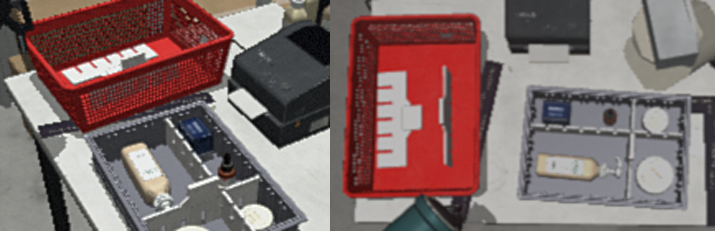

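The bottle lies flat in the long cell: in the right panel it runs from u=537 to 622, clear of the other divider at u≈630. Its middle measures within about 10 mm of the target. The divider stands still in the basket, and the other goods and dividers are in place. The arm is clear, so I'm handing in.

```bash
python3 -c "
from workcell import bot, probe_bus, read_camera, camera_info
print(bot.finish_job())"
```

```text
the job is handed in; nothing more can be done
None
```

I handed the job in at about 24 s of the 64 s: the divider stands released in the red basket beside the spare, and the bottle lies flat in the long cell, about 10 mm from its middle. Opening the gripper in the tote briefly gave about 6.5 N sideways at the wrist, probably a finger touching the wall; I saw nothing moved in the last pictures, and `finish_job()` returned no verdict.

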